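# Brush out a lamp's glass sleeve and show it to the phone

## Task

Take the round brush out of its holder and brush out the white glass lamp sleeve (the plain tube, open at both ends, standing on the table) with two full strokes down and up: down to the table, then up until the bristles show above its rim, and the same again; then put the brush back upright in its holder. Next lift the sleeve and hold it in the air, clear of everything, tipped so that the phone's camera looks straight down its bore: an open end squarely facing the lens, centred on it, about 12 cm from it. Finish still holding the sleeve there, steady, not putting it down; do not touch the phone or its stand, and leave everything else where it is.

Things in the scene. Friction and masses are not known exactly. Their poses are not given: they have to be found in the camera images.
- sleeve: the lamp sleeve: plain white opal glass tube without handle, open at both ends, standing upright on the table; 60 mm outside diameter, 52 mm bore, 95 mm tall, about 0.2 kg. Origin: centre of its underside; z along the tube, upwards. It may stand in any of three places, swapped with the mug and the holder
- sleeve_mid (a point): the middle of the sleeve, on its axis, 47.5 mm above its underside
- brush: the round brush, standing upright in the holder; 194 mm long overall, 0.06 kg, origin at the centre of its bristle end's underside, z along it towards the handle. Bristle head 40 mm diameter from 0 to 62 mm (foot tapered to 26 mm), thin 8 mm stem up to 116 mm, round wooden handle 18 mm diameter from 116 to 194 mm
- brush_handle (a point): the place to grip the brush: on its axis in the handle, 165 mm above the brush's origin
- holder: the brush's holder: bare steel round cup, fixed to the table, 75 mm tall, 56 mm outside and 46 mm inside diameter, foot disc 76 mm across; origin at the centre of its underside, inner floor 6 mm above it (the brush stands on this floor)
- phone: a phone fixed reclined on its stand, facing the robot and upwards, turned a little left or right. Origin: the lens, on the glass near the upper end, 0.108 m above the table; z: out of the glass, the lens's line of sight (40 degrees from vertical, leaning to the robot), x up along the phone, y across it. 150 x 74 x 9 mm, upper edge 14 mm beyond the lens
- stand: the phone's aluminium desk stand, fixed to the table: foot 110 mm x 85 mm, origin at the centre of its underside, 62 mm nearer the robot than the lens; z up
- mug: loose bystander, origin at the centre of its underside: white ceramic mug with a side handle, closed bottom, 72 mm diameter, 85 mm tall
- jar: loose bystander, origin at the centre of its underside: amber jar with metal cap, 56 mm diameter, 75 mm tall
- clock: loose bystander, origin at the centre of its underside: white bedside clock, 45 x 85 mm, 78 mm tall
- remote: loose bystander, origin at the centre of its underside: grey remote control, 150 x 44 mm, 18 mm high
- book: loose bystander, origin at the centre of its underside: blue closed book, 190 x 130 mm, 24 mm high
- tin: loose bystander, origin at the centre of its underside: flat round aluminium tin, 60 mm diameter, 25 mm tall
- case: loose bystander, origin at the centre of its underside: grey spectacles case, 155 x 60 mm, 38 mm high
Things that resemble listed ones, but are neither listed nor needed, are in the scene too. Leave any black or pink look-alike of the sleeve alone.

How it is judged:
By the outcome, as a careful person would: the job done as asked, in the order asked, and still so for the second after the job is handed in, while the arm keeps its last pose, push and grip.
It also fails if it takes over 72 s, if anything falls off the work surface, if the arm or the gripper's body presses on something with over 40 N, if the wrist force passes 120 N, or if a joint passes its speed limit or range.

## Robot

A 7-joint arm with a two-finger parallel gripper is mounted at the origin on the work surface. World frame = base frame: x ahead of the robot, y to its left, z up, the work surface at z = 0. Lengths are in m, angles in rad, forces in N, time in s.
With the tool pointing down it reaches from about 0.4 to 0.85 m from the base axis. Payload 10.4 kg.
Tool frame: the origin (TCP) lies at the very end of the fingers, on their centre line; the grasp point (between the pads) lies r.tcp_to_grasp behind it (r.tcp_to_grasp is the distance from the TCP to the grasp point, in m); z points along the fingers, y is the line along which they close (so a half turn about z gives the same grasp; the last joint's range is limited). The gripper opens to 87 mm and grips with 3 to 60 N. Pads are 19 mm wide; open, the fingers measure 117 mm over their backs; the gripper's body (75 mm by 190 mm) begins 51 mm behind the grasp point.
Start: joints at [1.242, 0.332, -0.065, 1.46, 0.022, 1.35, -0.088], TCP at [0.188, -0.596, 0.223] pointing down, gripper open.
Joint ranges: [-2.6, 2.6], [-0.5, 2.12], [-1.47, 1.34], [0.16, 2.42], [-1.27, 4.41], [0.06, 2.06], [-2.6, 2.6]. Speed limits (rad/s): [2.22, 2.22, 2.79, 2.79, 3.14, 3.14, 3.14].

## Interface

Orientations are given as a unit quaternion [x, y, z, w].
In Python, from bench import monitor, cams, ticket, r gives the robot as it stands.
- The arm moves only by the shell command python3 -m crank 'ROWS' [OPENING] [FORCE]. ROWS is a JSON object whose one key "steps" holds a list of rows, each a list of 2 entries, a list of its own where there are three numbers: the shift along the world's x, y, z in units of 25 mm (1.0 is 25 mm), then the turn, a rotation vector about the world's x, y, z in units of 5 degrees (1.0 is 5 degrees). In form: {"steps": [[[x, y, z], [ax, ay, az]], ...]}. A call has 1 to 10 rows; each row shifts and turns the commanded pose from where the row before left it; what a row does not reach is not made up. A row lasts 1/12 s, in which the tool goes at most 41.7 mm and 7.16 degrees, less where a joint would pass 70% of its speed; a pose out of reach is approached as far as the arm can. A call is refused whole if a number of a shift passes 1 or a number of a turn 1, either way. A call with a gripper value outside its range is refused whole. OPENING is the finger opening in mm, from 0 to 87, set as the call begins (- or left out, the last holds). The fingers move at their own pace and stop on an object; FORCE is the grip in N (left out, the last holds). Time passes only in rows, so rows that do not move let the fingers close. It gives the time, the measured TCP pose, the force, the opening and the grip force at its end, in the units of the state.
- monitor.read_state(): the state, without advancing time (a new reading comes with each control period).
- cams.camera(name): name is "side" or "top" or "wrist"; returns a dict with "pixels" (384x512x3 uint8, blue, green, red), "z_map" (384x512 float32, m along the optical axis (not along the pixel's ray), 0 where there is no reading), "vfov" (degrees; the focal length in pixels is half the picture's height over the tangent of half this angle, whatever the lens; pixels are square), "cx", "cy" (the principal point, pixels), "k1" (the pictures are not rectified: a ray, as slopes to the right and down, at radius r is drawn at 1 + k1 r^2 times it, then the intrinsics apply), "T" (4x4, takes a point from camera to world coordinates). Camera axes: x right, y up, looking along -z (the intrinsics and any distortion apply to the point x, -y, -z); pixel columns grow to the right and rows downward; lengths in m; the calibration is good to about 2 mm. A picture is of the moment at which its call begins.
- ticket.close_job(): hands the job in; it is judged then, once.
The state is a dict: "time": time; "joint_positions": joint angles; "joint_vel": joint speeds; "joint_torque": joint torques, N m; "ee_pos": TCP position; "eef_rot": TCP orientation; "ft_force": force on the tool from outside, world axes, zero at the start; "torque": the same for the moment, N m; "width": finger opening in m; "grip_force": force on a finger pad.
Only numpy, scipy, OpenCV 4.12 (cv2) and the standard library are available. Lean on these libraries where they do the work, as an engineer would, in place of code of your own. Each camera call takes 0.05 s, during which the arm holds its last target. There are 200 camera calls.

## Working session

There is one attempt and no reset: what is moved stays moved. The work goes in short steps, Python scripts to look and compute and a shell command to move; the robot and the scene stay as the last step left them, time stands still between calls to the robot, and variables do not carry over. Pictures are saved under pics/ and viewed, at most 10 in all, crops included, and the job is handed in when it is done.

```bash
ls; mkdir -p pics; cat > h.py <<'E'
import numpy as np, cv2
from bench import monitor, cams, ticket, r
def world(c):
    p=c["pixels"]; H,W=p.shape[:2]; f=H/2/np.tan(np.radians(c["vfov"])/2)
    K=np.array([[f,0,c["cx"]],[0,f,c["cy"]],[0,0,1.]])
    u,v=np.meshgrid(np.arange(W),np.arange(H))
    q=cv2.undistortPoints(np.stack([u,v],-1).reshape(-1,1,2).astype(float),K,np.array([c["k1"],0,0,0,0.])).reshape(H,W,2)
    z=c["z_map"]; P=np.stack([q[...,0]*z,-q[...,1]*z,-z],-1)
    T=np.array(c["T"]); return P@T[:3,:3].T+T[:3,3]
E
python3 - <<'E'
from h import *
for n in ["top","side"]:
    c=cams.camera(n); np.savez(f"{n}.npz",px=c["pixels"],W=world(c),z=c["z_map"])
    cv2.imwrite(f"pics/{n}0.png",c["pixels"]); print(n,np.round(c["T"],3).tolist(),c["vfov"],c["k1"])
print(monitor.read_state(), r.tcp_to_grasp)
E
```

```text
pics
top [[-0.016, 0.988, -0.157, 0.305], [-1.0, -0.017, -0.001, 0.002], [-0.004, 0.157, 0.988, 1.358], [0.0, 0.0, 0.0, 1.0]] 48.24164743736751 -0.07782116517153409
side [[0.964, 0.177, -0.196, 0.274], [-0.264, 0.615, -0.743, -0.956], [-0.011, 0.768, 0.64, 0.93], [0.0, 0.0, 0.0, 1.0]] 54.39794339017478 -0.09720191599622169
{'time': 0.1, 'joint_positions': array([ 1.24236948,  0.33278191, -0.06469469,  1.46081424,  0.02160711,
        1.34992158, -0.08847563]), 'joint_vel': array([ 2.95533427e-04, -1.57455222e-03, -2.51565432e-03, -2.29502608e-03,
       -8.13777793e-06,  4.84235198e-04, -1.92876925e-04]), 'joint_torque': array([ 9.93819558e-04, -6.24544716e+01,  2.44159723e-02, -3.90716028e+01,
       -6.15071738e-02,  3.65333073e-02,  2.35732722e-05]), 'ee_pos': array([ 0.18806723, -0.59568298,  0.22187079]), 'eef_rot': array([ 9.88328332e-01,  1.52337555e-01, -1.25216461e-04, -6.01845574e-04]), 'ft_force': array([-0.01027368,  0.38094021, -0.27828835]), 'torque': array([-0.01351269, -0.02810626,  0.05808476]), 'grip_force': 0.0, 'width': 0.08704548334889052} 0.0187
```

View pics/top0.png

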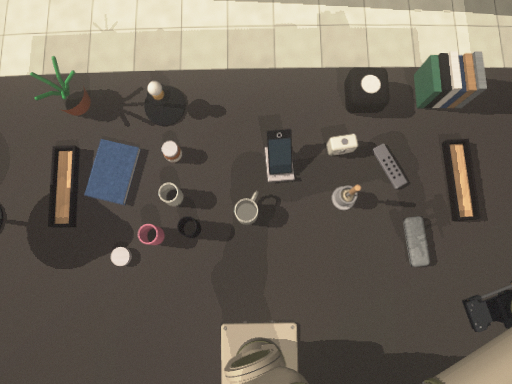

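View pics/side0.png

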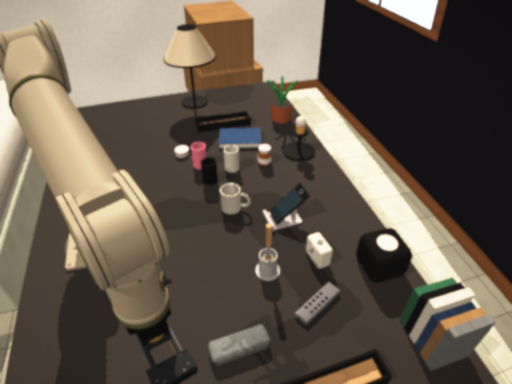

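The top view shows the sleeve at px (171,195), mug (246,211), holder and brush (344,198) with its handle tip at (358,188), and phone (280,155). There is a black decoy at (190,228) and a pink one at (151,235). The side view agrees: sleeve (231,158), holder (267,265).

```bash
python3 - <<'E'
from h import *
D={n:np.load(n+".npz") for n in["top","side"]}
def pts(n,box,lo,hi):
    u0,v0,u1,v1=box; P=D[n]["W"][v0:v1,u0:u1].reshape(-1,3); z=D[n]["z"][v0:v1,u0:u1].ravel()
    return P[(z>0)&(P[:,2]>lo)&(P[:,2]<hi)]
def circ(P):
    A=np.c_[2*P[:,:2],np.ones(len(P))]; s=np.linalg.lstsq(A,(P[:,:2]**2).sum(1),rcond=None)[0]
    return np.round([s[0],s[1],np.sqrt(s[2]+s[0]**2+s[1]**2)],4),len(P)
def rep(t,n,box,lo,hi):
    P=pts(n,box,lo,hi)
    if len(P)<4: print(t,n,"few",len(P));return
    print(t,n,"circ",circ(P),"min",P.min(0).round(4),"max",P.max(0).round(4),"mean",P.mean(0).round(4),"rect",cv2.minEnclosingCircle(P[:,:2].astype(np.float32)))
tb={"sleeve":(155,178,186,211),"holder":(326,182,374,212),"mug":(230,188,264,226),"phone":(260,125,298,184),"clock":(324,130,362,158),"jar":(160,138,184,164),"black":(177,216,203,240)}
sb={"sleeve":(220,142,243,174),"holder":(250,220,285,284)}
rep("sleeve","top",tb["sleeve"],.088,.102); rep("sleeve","side",sb["sleeve"],.01,.085); rep("sleeve rim","side",sb["sleeve"],.088,.102)
for lo,hi in[(.064,.085),(.13,.15),(.15,.17),(.17,.19),(.19,.21)]:
    for n,b in(("top",tb),("side",sb)): rep(f"holder{lo}",n,b["holder"],lo,hi)
rep("foot","top",tb["holder"],.003,.02)
for k in["mug","clock","jar","black"]: rep(k,"top",tb[k],.06,.12)
for n,b in(("top",tb["phone"]),("side",(266,182,312,226))):
    u0,v0,u1,v1=b; P=D[n]["W"][v0:v1,u0:u1].reshape(-1,3); c=D[n]["px"][v0:v1,u0:u1].reshape(-1,3).astype(int)
    m=(c.max(1)<110)&(c[:,0]>=c[:,2])&(P[:,2]>.02); Q=P[m]
    for _ in range(4):
        ctr=Q.mean(0); nv=np.linalg.svd(Q-ctr)[2][2]; nv*=np.sign(nv[2]); d=(P[m]-ctr)@nv; Q=P[m][abs(d)<.004]
    zmax=Q[:,2].max(); print("phone",n,len(Q),nv.round(3),"tilt",np.degrees(np.arccos(nv[2])),"yaw",np.degrees(np.arctan2(nv[1],nv[0])),ctr.round(4),Q.min(0).round(3),Q.max(0).round(3))
    xa=np.array([0,0,1.])-nv*nv[2]; xa/=np.linalg.norm(xa); ya=np.cross(nv,xa)
    x=(Q-ctr)@xa; y=(Q-ctr)@ya; bx=cv2.minAreaRect(np.c_[x,y].astype(np.float32)); print(bx)
    for z in[(.03,.05),(.05,.07),(.07,.09),(.09,.105)]:
        s=(Q[:,2]>z[0])&(Q[:,2]<z[1]); print(z,y[s].min().round(4),y[s].max().round(4))
    print("xrange",np.percentile(x,[0,2,98,100]).round(4),"xa",xa.round(3))
E
```

```text
sleeve top circ (array([0.5122, 0.2626, 0.0271]), 98) min [0.4846 0.2334 0.0882] max [0.5403 0.2929 0.1009] mean [0.5125 0.2624 0.0943] rect ((0.512800931930542, 0.26313939690589905), 0.030135877430438995)
sleeve side circ (array([0.5237, 0.3308, 0.0865]), 349) min [0.4827 0.2302 0.0102] max [0.5921 0.4358 0.0847] mean [0.5174 0.2909 0.0447] rect ((0.5161032676696777, 0.3331691324710846), 0.10416296869516373)
sleeve rim side circ (array([0.5122, 0.2646, 0.028 ]), 71) min [0.4839 0.2343 0.0885] max [0.542  0.2958 0.0994] mean [0.5125 0.2629 0.0938] rect ((0.5124818086624146, 0.26487404108047485), 0.03244047239422798)
holder0.064 top circ (array([ 0.4991, -0.279 ,  0.0215]), 123) min [ 0.4733 -0.305   0.0642] max [ 0.5256 -0.2535  0.0816] mean [ 0.4973 -0.2761  0.0718] rect ((0.4994000196456909, -0.27940818667411804), 0.026459312066435814)
holder0.064 side circ (array([ 0.4989, -0.2792,  0.0229]), 178) min [ 0.4714 -0.3067  0.0642] max [ 0.5262 -0.2507  0.0828] mean [ 0.4981 -0.2824  0.0718] rect ((0.4996991455554962, -0.2782200574874878), 0.029515281319618225)
holder0.13 top circ (arr
[... 3008 characters left out ...]
567947447299957), (0.0369308777153492, 0.11941844969987869), 60.8134880065918)
(0.03, 0.05) -0.0053 0.0353
(0.05, 0.07) -0.019 0.0223
(0.07, 0.09) -0.0303 0.0065
(0.09, 0.105) -0.0363 -0.0092
xrange [-0.0589 -0.049   0.0478  0.0499] xa [0.479 0.463 0.746]
phone side 496 [-0.645 -0.02   0.764] tilt 40.16946502207757 yaw -178.2621109433697 [ 0.6272 -0.076   0.0645] [ 0.579 -0.113  0.023] [ 0.674 -0.038  0.104]
((-0.000665619969367981, 0.000658676028251648), (0.12096560001373291, 0.07260528951883316), 0.11831437796354294)
(0.03, 0.05) -0.0357 0.035
(0.05, 0.07) -0.0353 0.0369
(0.07, 0.09) -0.0356 0.0354
(0.09, 0.105) -0.0331 0.0365
xrange [-0.0611 -0.0587  0.0564  0.0599] xa [0.764 0.023 0.645]
```

```bash
python3 - <<'E'
import cv2
a=cv2.imread("pics/top0.png")[110:220,225:375]; cv2.imwrite("pics/crop1.png",cv2.resize(a,None,fx=5,fy=5,interpolation=cv2.INTER_CUBIC))
E
```

```text
(no output)
```

View pics/crop1.png

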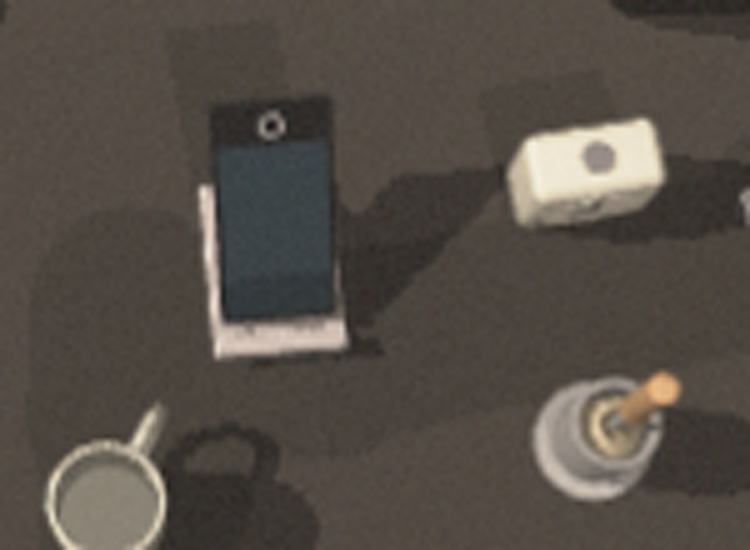

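The crop shows the lens ring at crop (271,125), i.e. image (279.2,135), and the phone turned only about 2°. The brush is upright in the holder at (0.4987,-0.279). I'll move above the brush and compute the lens position at the same time.

```bash
python3 -m crank '{"steps":[[[0.95,0.97,0.1],[0,0,-0.35]],[[0.95,0.97,0.1],[0,0,-0.35]],[[0.95,0.97,0.1],[0,0,-0.35]],[[0.95,0.97,0.1],[0,0,-0.35]],[[0.95,0.97,0.1],[0,0,-0.35]],[[0.95,0.97,0.1],[0,0,-0.35]],[[0.95,0.97,0.1],[0,0,-0.35]],[[0.95,0.97,0.1],[0,0,-0.35]],[[0.95,0.97,0.1],[0,0,-0.35]],[[0.95,0.97,0.1],[0,0,-0.35]]]}' 87
cat >> h.py <<'E'
def ray(c,u,v):
    H=c["pixels"].shape[0]; f=H/2/np.tan(np.radians(c["vfov"])/2)
    K=np.array([[f,0,c["cx"]],[0,f,c["cy"]],[0,0,1.]])
    q=cv2.undistortPoints(np.array([[[u,v]]],float),K,np.array([c["k1"],0,0,0,0.])).ravel()
    T=np.array(c["T"]); return T[:3,3],T[:3,:3]@np.array([q[0],-q[1],-1])
def onz(c,u,v,z):
    o,d=ray(c,u,v); return o+d*(z-o[2])/d[2]
E
python3 - <<'E'
from h import *
c=cams.camera("top"); g=lambda a,b,z:onz(c,225+a/5-.4,110+b/5-.4,z).round(4)
print("lens",g(271,125,.108),"top corners",g(211,104,.117),g(330,97,.117),"screen top",g(217,147,.1),g(331,142,.1))
print(monitor.read_state()["ee_pos"])
E
```

```text
time: 0.93
ee_pos: [0.4264, -0.3521, 0.2475]
eef_rot: [1.0, -0.001, -0.0, -0.0]
ft_force: [1.1, -0.7, -0.4]
width: 0.087
grip_force: 0.0
lens [ 0.6803 -0.0728  0.108 ] top corners [ 0.6913 -0.0366  0.117 ] [ 0.6945 -0.1083  0.117 ] screen top [ 0.6694 -0.0402  0.1   ] [ 0.6714 -0.1095  0.1   ]
[ 0.43213301 -0.34566326  0.24804762]
```

```bash
python3 -m crank '{"steps":[[[0.9,0.9,0],[0,0,0]],[[0.9,0.9,0],[0,0,0]],[[0.9,0.9,0],[0,0,0]],[[0,0,0],[0,0,0]],[[0,0,0],[0,0,0]],[[0,0,0],[0,0,0]]]}'
```

```text
time: 1.48
ee_pos: [0.4926, -0.2866, 0.2472]
eef_rot: [1.0, 0.0, -0.0, 0.0]
ft_force: [-0.1, -0.0, 0.1]
width: 0.087
grip_force: 0.0
```

```bash
python3 -m crank '{"steps":[[[0.24,0.3,0],[0,0,0]],[[0,0,0],[0,0,0]],[[0,0,-0.76],[0,0,0]],[[0,0,-0.76],[0,0,0]],[[0,0,-0.76],[0,0,0]],[[0,0,-0.76],[0,0,0]],[[0,0,-0.76],[0,0,0]],[[0,0,0],[0,0,0]],[[0,0,0],[0,0,0]]]}' &&
python3 -m crank '{"steps":[[[0,0,0],[0,0,0]],[[0,0,0],[0,0,0]],[[0,0,0],[0,0,0]],[[0,0,0],[0,0,0]],[[0,0,0],[0,0,0]],[[0,0,0],[0,0,0]],[[0,0,0],[0,0,0]],[[0,0,0],[0,0,0]]]}' 0 25
```

```text
time: 2.23
ee_pos: [0.4986, -0.2786, 0.1523]
eef_rot: [1.0, -0.0, -0.001, -0.0]
ft_force: [0.2, -0.8, 0.7]
width: 0.0871
grip_force: 0.0
time: 2.9
ee_pos: [0.4992, -0.2785, 0.1526]
eef_rot: [1.0, 0.0, -0.0, 0.0]
ft_force: [0.2, 0.3, 0.5]
width: 0.0419
grip_force: 0.0
```

```bash
python3 -m crank '{"steps":[[[0,0,0],[0,0,0]],[[0,0,0],[0,0,0]],[[0,0,0],[0,0,0]],[[0,0,0],[0,0,0]],[[0,0,0],[0,0,0]],[[0,0,0],[0,0,0]],[[0,0,0],[0,0,0]],[[0,0,0],[0,0,0]]]}'
```

```text
time: 3.57
ee_pos: [0.4991, -0.2786, 0.1525]
eef_rot: [1.0, 0.0, -0.0, 0.0]
ft_force: [0.1, -0.3, -1.0]
width: 0.0175
grip_force: 25.0
```

```bash
python3 -m crank '{"steps":[[[0,0,0.3],[0,0,0]],[[0,0,0.6],[0,0,0]],[[0,0,0.8],[0,0,0]],[[0,0,0.8],[0,0,0]],[[0,0,0.8],[0,0,0]],[[0,0,0.8],[0,0,0]],[[0,0,0.8],[0,0,0]],[[0,0,0.4],[0,0,0]],[[0,0,0],[0,0,0]],[[0,0,0],[0,0,0]]]}' && python3 -m crank '{"steps":[[[0,0.3,0],[0,0,0]],[[0,0.6,0],[0,0,0]],[[0,0.9,0],[0,0,0]],[[0,0.9,0],[0,0,0]],[[0,0.9,0],[0,0,0]],[[0,0.9,0],[0,0,0]],[[0,0.9,0],[0,0,0]],[[0,0.9,0],[0,0,0]],[[0,0.9,0],[0,0,0]],[[0,0.9,0],[0,0,0]]]}' &&  python3 -m crank '{"steps":[[[0,0.9,0],[0,0,0]],[[0,0.9,0],[0,0,0]],[[0,0.9,0],[0,0,0]],[[0,0.9,0],[0,0,0]],[[0,0.9,0],[0,0,0]],[[0,0.9,0],[0,0,0]],[[0,0.9,0],[0,0,0]],[[0,0.6,0],[0,0,0]],[[0,0.3,0],[0,0,0]],[[0,0,0],[0,0,0]]]}'
```

```text
time: 4.4
ee_pos: [0.4992, -0.2785, 0.2849]
eef_rot: [1.0, 0.0, 0.0, 0.0]
ft_force: [-0.6, 0.0, -0.6]
width: 0.0176
grip_force: 25.0
time: 5.23
ee_pos: [0.4983, -0.0733, 0.2842]
eef_rot: [1.0, 0.001, -0.001, -0.0]
ft_force: [1.2, -0.2, -0.5]
width: 0.0176
grip_force: 25.0
time: 6.07
ee_pos: [0.4981, 0.1065, 0.2845]
eef_rot: [1.0, 0.002, -0.0, -0.0]
ft_force: [-0.3, 0.4, -0.5]
width: 0.0178
grip_force: 25.0
```

```bash
python3 - <<'E'
from h import *
for n in["top","side"]:
    c=cams.camera(n); np.savez(f"{n}1.npz",px=c["pixels"],W=world(c),z=c["z_map"]); cv2.imwrite(f"pics/{n}1.png",c["pixels"])
print(monitor.read_state()["ee_pos"],monitor.read_state()["width"])
a=cv2.imread("pics/side1.png")[60:240,150:350]; cv2.imwrite("pics/crop2.png",cv2.resize(a,None,fx=3,fy=3))
E
```

```text
[0.49880301 0.10357236 0.28459396] 0.01748373611570377
```

View pics/crop2.png

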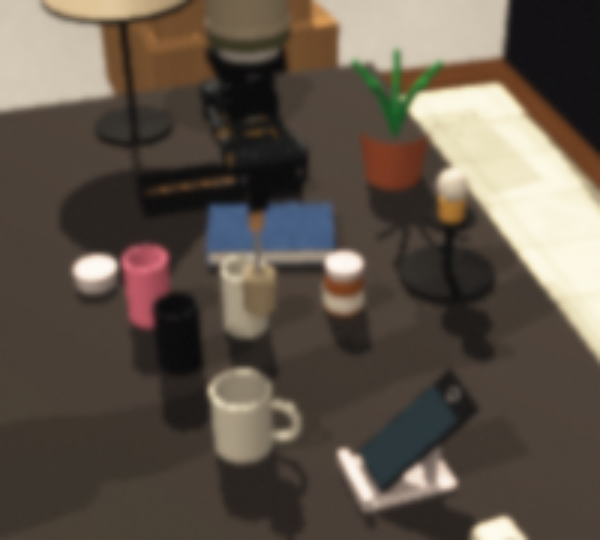

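The brush hangs vertically in the gripper, with the bristles at crop (259,290). Next I'll go over the sleeve and check the bristle position.

```bash
python3 -m crank '{"steps":[[[0.06,0.4,0],[0,0,0]],[[0.08,0.9,0],[0,0,0]],[[0.08,0.9,0],[0,0,0]],[[0.08,0.9,0],[0,0,0]],[[0.08,0.9,0],[0,0,0]],[[0.08,0.9,0],[0,0,0]],[[0.08,0.9,0],[0,0,0]],[[0,0.58,0],[0,0,0]],[[0,0,0],[0,0,0]],[[0,0,0],[0,0,0]]]}'
python3 - <<'E'
from h import *
print(monitor.read_state()["ee_pos"])
for n in["top","side"]:
    c=cams.camera(n); W=world(c); z=c["z_map"]; cv2.imwrite(f"pics/{n}2.png",c["pixels"])
    for lo,hi,R in[(.142,.2,.04),(.21,.25,.03),(.02,.097,.045)]:
        P=W[(z>0)&(W[...,2]>lo)&(W[...,2]<hi)&(np.hypot(W[...,0]-.5123,W[...,1]-.263)<R)]
        if len(P)>8:
            A=np.c_[2*P[:,:2],np.ones(len(P))]; s=np.linalg.lstsq(A,(P[:,:2]**2).sum(1),rcond=None)[0]
            print(n,lo,len(P),s[:2].round(4),np.sqrt(s[2]+s[0]**2+s[1]**2).round(4),P.min(0).round(3),P.max(0).round(3))
E
```

```text
time: 7.0
ee_pos: [0.5126, 0.2638, 0.2847]
eef_rot: [1.0, 0.0, -0.0, 0.0]
ft_force: [0.3, -0.7, -0.9]
width: 0.0176
grip_force: 25.0
[0.51258898 0.26384943 0.28471646]
side 0.142 139 [0.5119 0.2597] 0.0158 [0.492 0.24  0.145] [0.532 0.28  0.199]
side 0.21 21 [0.5124 0.2605] 0.0033 [0.508 0.255 0.211] [0.516 0.264 0.249]
side 0.02 308 [0.512  0.2645] 0.0281 [0.482 0.231 0.02 ] [0.541 0.298 0.097]
```

```bash
python3 -m crank '{"steps":[[[0,0,-0.3],[0,0,0]],[[0,0,-0.7],[0,0,0]],[[0,0,-0.8],[0,0,0]],[[0,0,-0.8],[0,0,0]],[[0,0,-0.8],[0,0,0]],[[0,0,-0.8],[0,0,0]],[[0,0,-0.7],[0,0,0]],[[0,0,-0.4],[0,0,0]],[[0,0,-0.12],[0,0,0]],[[0,0,0],[0,0,0]]]}'
python3 -m crank '{"steps":[[[0,0,-0.05],[0,0,0]],[[0,0,0],[0,0,0]],[[0,0,0],[0,0,0]]]}'
```

```text
time: 7.93
ee_pos: [0.5126, 0.2628, 0.1491]
eef_rot: [1.0, -0.0, -0.0, 0.0]
ft_force: [0.3, 0.6, -0.9]
width: 0.0176
grip_force: 25.0
time: 8.18
ee_pos: [0.5131, 0.2637, 0.1492]
eef_rot: [1.0, 0.0, 0.001, -0.0]
ft_force: [-0.1, -0.1, -0.7]
width: 0.0172
grip_force: 25.0
```

```bash
python3 -m crank '{"steps":[[[0,0,-0.06],[0,0,0]],[[0,0,0],[0,0,0]],[[0,0,0],[0,0,0]]]}'
python3 -m crank '{"steps":[[[0,0,-0.06],[0,0,0]],[[0,0,0],[0,0,0]],[[0,0,0],[0,0,0]]]}'
```

```text
time: 8.43
ee_pos: [0.5127, 0.2635, 0.1469]
eef_rot: [1.0, 0.0, 0.0, 0.0]
ft_force: [0.0, 0.4, -0.7]
width: 0.0179
grip_force: 25.0
time: 8.68
ee_pos: [0.5132, 0.2638, 0.1465]
eef_rot: [1.0, 0.0, 0.001, -0.0]
ft_force: [-1.1, -0.6, 8.0]
width: 0.017
grip_force: 25.0
```

```bash
python3 -m crank '{"steps":[[[0,0,0.4],[0,0,0]],[[0,0,0.7],[0,0,0]],[[0,0,0.8],[0,0,0]],[[0,0,0.7],[0,0,0]],[[0,0,0.4],[0,0,0]],[[0,0,0],[0,0,0]],[[0,0,0],[0,0,0]]]}'
python3 - <<'E'
from h import *
c=cams.camera("side"); a=c["pixels"][100:200,170:290]; cv2.imwrite("pics/crop3.png",cv2.resize(a,None,fx=5,fy=5))
E
python3 -m crank '{"steps":[[[0,0,-0.4],[0,0,0]],[[0,0,-0.7],[0,0,0]],[[0,0,-0.8],[0,0,0]],[[0,0,-0.7],[0,0,0]],[[0,0,-0.36],[0,0,0]],[[0,0,-0.03],[0,0,0]],[[0,0,0],[0,0,0]],[[0,0,0],[0,0,0]]]}'
```

```text
time: 9.27
ee_pos: [0.5127, 0.2635, 0.2203]
eef_rot: [1.0, 0.0, 0.0, 0.0]
ft_force: [0.5, 0.3, -0.3]
width: 0.0176
grip_force: 25.0
time: 9.98
ee_pos: [0.5122, 0.2632, 0.1446]
eef_rot: [1.0, 0.0, -0.001, 0.0]
ft_force: [0.6, 0.3, -0.3]
width: 0.0174
grip_force: 25.0
```

View pics/crop3.png

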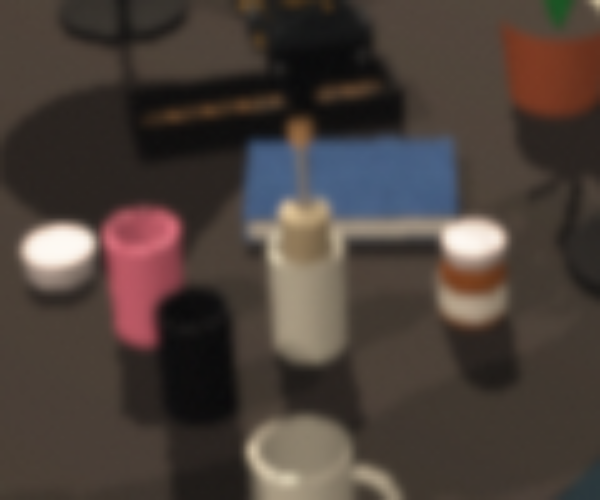

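Bristles show clearly above the sleeve rim at crop (303,230). I'll feel for the table again to complete the second down stroke.

```bash
python3 -m crank '{"steps":[[[0,0,-0.06],[0,0,0]],[[0,0,0],[0,0,0]],[[0,0,0],[0,0,0]]]}'
```

```text
time: 10.23
ee_pos: [0.5126, 0.2635, 0.1441]
eef_rot: [1.0, 0.0, -0.0, 0.0]
ft_force: [-1.4, -0.2, 3.0]
width: 0.0173
grip_force: 25.0
```

```bash
python3 -m crank '{"steps":[[[0,0,0.3],[0,0,0]],[[0,0,0.6],[0,0,0]],[[0,0,0.8],[0,0,0]],[[0,0,0.8],[0,0,0]],[[0,0,0.8],[0,0,0]],[[0,0,0.8],[0,0,0]],[[0,0,0.8],[0,0,0]],[[0,0,0.5],[0,0,0]],[[0,0,0.24],[0,0,0]],[[0,0,0],[0,0,0]]]}' && python3 -m crank '{"steps":[[[-0.054,-0.4,0],[0,0,0]],[[-0.054,-0.8,0],[0,0,0]],[[-0.054,-0.9,0],[0,0,0]],[[-0.054,-0.9,0],[0,0,0]],[[-0.054,-0.9,0],[0,0,0]],[[-0.054,-0.9,0],[0,0,0]],[[-0.054,-0.9,0],[0,0,0]],[[-0.054,-0.9,0],[0,0,0]],[[-0.054,-0.9,0],[0,0,0]],[[-0.054,-0.9,0],[0,0,0]]]}' && python3 -m crank '{"steps":[[[0,-0.9,0],[0,0,0]],[[0,-0.9,0],[0,0,0]],[[0,-0.9,0],[0,0,0]],[[0,-0.9,0],[0,0,0]],[[0,-0.9,0],[0,0,0]],[[0,-0.9,0],[0,0,0]],[[0,-0.9,0],[0,0,0]],[[0,-0.9,0],[0,0,0]],[[0,-0.9,0],[0,0,0]],[[0,-0.9,0],[0,0,0]]]}' && python3 -m crank '{"steps":[[[0,-0.9,0],[0,0,0]],[[0,-0.9,0],[0,0,0]],[[0,-0.9,0],[0,0,0]],[[0,-0.8,0],[0,0,0]],[[0,-0.5,0],[0,0,0]],[[0,-0.28,0],[0,0,0]],[[0,0,0],[0,0,0]],[[0,0,0],[0,0,0]],[[0,0,0],[0,0,0]]]}'
python3 - <<'E'
from h import *
print(monitor.read_state()["ee_pos"])
c=cams.camera("side"); W=world(c); z=c["z_map"]
for lo,hi in[(.145,.198),(.21,.25),(.02,.07)]:
    P=W[(z>0)&(W[...,2]>lo)&(W[...,2]<hi)&(np.hypot(W[...,0]-.499,W[...,1]+.279)<.04)]
    print(lo,len(P),P.min(0).round(4),P.max(0).round(4))
E
```

```text
time: 11.07
ee_pos: [0.513, 0.2638, 0.2861]
eef_rot: [1.0, 0.0, 0.001, -0.0]
ft_force: [0.6, -0.3, -1.0]
width: 0.0177
grip_force: 25.0
time: 11.9
ee_pos: [0.4982, 0.0514, 0.2837]
eef_rot: [1.0, -0.0, -0.001, 0.0]
ft_force: [0.9, -0.1, -1.1]
width: 0.0174
grip_force: 25.0
time: 12.73
ee_pos: [0.4979, -0.1732, 0.2836]
eef_rot: [1.0, -0.0, -0.001, -0.0]
ft_force: [1.2, 0.1, 0.7]
width: 0.0175
grip_force: 25.0
time: 13.48
ee_pos: [0.4995, -0.2771, 0.2851]
eef_rot: [1.0, 0.001, 0.0, -0.0]
ft_force: [-0.1, 0.3, -0.7]
width: 0.0172
grip_force: 25.0
[ 0.49947803 -0.27705805  0.28505934]
0.145 212 [ 0.4779 -0.2986  0.1496] [ 0.5178 -0.2573  0.198 ]
0.21 34 [ 0.4943 -0.2807  0.2109] [ 0.5027 -0.2736  0.2493]
0.02 325 [ 0.4708 -0.3084  0.0201] [ 0.5262 -0.2521  0.07  ]
```

```bash
python3 -m crank '{"steps":[[[0,0,-0.3],[0,0,0]],[[0,0,-0.6],[0,0,0]],[[0,0,-0.8],[0,0,0]],[[0,0,-0.8],[0,0,0]],[[0,0,-0.8],[0,0,0]],[[0,0,-0.8],[0,0,0]],[[0,0,-0.7],[0,0,0]],[[0,0,-0.4],[0,0,0]],[[0,0,-0.1],[0,0,0]],[[0,0,0],[0,0,0]]]}'; python3 -m crank '{"steps":[[[0,0,-0.04],[0,0,0]],[[0,0,0],[0,0,0]],[[0,0,0],[0,0,0]]]}'
```

```text
time: 14.37
ee_pos: [0.4991, -0.2781, 0.1522]
eef_rot: [1.0, 0.0, -0.0, -0.0]
ft_force: [0.7, 0.0, 0.1]
width: 0.0175
grip_force: 25.0
time: 14.62
ee_pos: [0.4996, -0.2787, 0.1525]
eef_rot: [1.0, 0.0, 0.001, 0.0]
ft_force: [-0.1, 0.5, 0.2]
width: 0.0175
grip_force: 25.0
```

```bash
python3 -m crank '{"steps":[[[0,0,-0.05],[0,0,0]],[[0,0,0],[0,0,0]],[[0,0,0],[0,0,0]]]}'; python3 -m crank '{"steps":[[[0,0,-0.04],[0,0,0]],[[0,0,0],[0,0,0]],[[0,0,0],[0,0,0]]]}'
```

```text
time: 14.87
ee_pos: [0.4992, -0.2785, 0.1505]
eef_rot: [1.0, 0.0, 0.0, 0.0]
ft_force: [0.1, -1.3, -0.5]
width: 0.0172
grip_force: 25.0
time: 15.12
ee_pos: [0.4995, -0.2787, 0.1501]
eef_rot: [1.0, 0.0, 0.0, 0.0]
ft_force: [-0.9, 0.6, 5.4]
width: 0.0177
grip_force: 25.0
```

```bash
python3 -m crank '{"steps":[[[0,0,0],[0,0,0]],[[0,0,0],[0,0,0]],[[0,0,0],[0,0,0]],[[0,0,0],[0,0,0]],[[0,0,0],[0,0,0]],[[0,0,0],[0,0,0]],[[0,0,0],[0,0,0]],[[0,0,0],[0,0,0]],[[0,0,0],[0,0,0]],[[0,0,0],[0,0,0]]]}' 87; python3 -m crank '{"steps":[[[0,0,0.3],[0,0,0]],[[0,0,0.6],[0,0,0]],[[0,0,0.8],[0,0,0]],[[0,0,0.8],[0,0,0]],[[0,0,0.8],[0,0,0]],[[0,0,0.3],[0,0,0]],[[0,0.4,0],[0,0,0]],[[0,0.9,0],[0,0,0]],[[0,0.9,0],[0,0,0]],[[0,0.9,0],[0,0,0]]]}'
python3 -m crank '{"steps":[[[0.05,0.9,0],[0,0,0]],[[0.05,0.9,0],[0,0,0]],[[0.05,0.9,0],[0,0,0]],[[0.05,0.9,0],[0,0,0]],[[0.05,0.9,0],[0,0,0]],[[0.05,0.9,0],[0,0,0]],[[0.05,0.9,0],[0,0,0]],[[0.05,0.9,0],[0,0,0]],[[0.05,0.9,0],[0,0,0]],[[0.05,0.9,0],[0,0,0]]]}'
python3 -m crank '{"steps":[[[0,0.9,0],[0,0,0]],[[0,0.9,0],[0,0,0]],[[0,0.9,0],[0,0,0]],[[0,0.9,0],[0,0,0]],[[0,0.9,0],[0,0,0]],[[0,0.9,0],[0,0,0]],[[0,0.9,0],[0,0,0]],[[0,0,0],[0,0,0]],[[0,0,0],[0,0,0]],[[0,0,0],[0,0,0]]]}'
python3 - <<'E'
from h import *
print(monitor.read_state()["ee_pos"])
for n in["top","side"]:
    c=cams.camera(n); W=world(c); z=c["z_map"]; cv2.imwrite(f"pics/{n}3.png",c["pixels"])
    for t,cx,cy,lo,hi,R in[("sl",.5123,.263,.085,.1,.04),("br",.499,-.279,.19,.21,.03),("br2",.499,-.279,.13,.16,.03)]:
        P=W[(z>0)&(W[...,2]>lo)&(W[...,2]<hi)&(np.hypot(W[...,0]-cx,W[...,1]-cy)<R)]
        if len(P)>4: print(n,t,len(P),((P.min(0)+P.max(0))/2).round(4),P.min(0).round(4),P.max(0).round(4))
E
```

```text
time: 15.95
ee_pos: [0.4992, -0.2785, 0.1493]
eef_rot: [1.0, 0.0, -0.0, 0.0]
ft_force: [-0.3, 0.3, -0.4]
width: 0.0764
grip_force: 0.0
time: 16.78
ee_pos: [0.4985, -0.1992, 0.2379]
eef_rot: [1.0, 0.0, -0.001, -0.0]
ft_force: [-0.5, 0.7, 0.3]
width: 0.0869
grip_force: 0.0
time: 17.62
ee_pos: [0.5107, 0.0257, 0.238]
eef_rot: [1.0, 0.0, -0.001, 0.0]
ft_force: [0.4, -1.2, 0.6]
width: 0.0871
grip_force: 0.0
time: 18.45
ee_pos: [0.5112, 0.181, 0.2384]
eef_rot: [1.0, 0.0, -0.001, 0.0]
ft_force: [-0.5, -0.0, -0.3]
width: 0.087
grip_force: 0.0
[0.5111677  0.18098689 0.23839969]
top br 37 [ 0.4964 -0.2786  0.1985] [ 0.4893 -0.2878  0.1905] [ 0.5035 -0.2695  0.2065]
top br2 13 [ 0.4964 -0.2763  0.1464] [ 0.4905 -0.2813  0.133 ] [ 0.5024 -0.2714  0.1599]
side sl 83 [0.5125 0.2615 0.0925] [0.4834 0.2287 0.0851] [0.5415 0.2944 0.0998]
side br 41 [ 0.4976 -0.2775  0.1963] [ 0.4894 -0.2869  0.1904] [ 0.5058 -0.268   0.2022]
side br2 42 [ 0.4963 -0.2831  0.1449] [ 0.489  -0.2877  0.1301] [ 0.5035 -0.2785  0.1596]
```

```bash
python3 -m crank '{"steps":[[[0.02,0.5,0],[0,0,0]],[[0.02,0.9,0],[0,0,0]],[[0.01,0.9,0],[0,0,0]],[[0,0.7,0],[0,0,0]],[[0,0.28,0],[0,0,0]],[[0,0,-0.4],[0,0,0]],[[0,0,-0.7],[0,0,0]],[[0,0,-0.8],[0,0,0]],[[0,0,-0.8],[0,0,0]],[[0,0,0],[0,0,0]]]}'
```

```text
time: 19.38
ee_pos: [0.5117, 0.26, 0.1673]
eef_rot: [1.0, -0.001, -0.003, 0.002]
ft_force: [-0.8, -0.0, -0.9]
width: 0.0872
grip_force: 0.0
```

```bash
python3 -m crank '{"steps":[[[0,0,0],[0,0,0]],[[0,0,0],[0,0,0]],[[0,0,0],[0,0,0]]]}'
```

```text
time: 19.63
ee_pos: [0.5137, 0.2633, 0.1732]
eef_rot: [1.0, -0.0, 0.001, -0.0]
ft_force: [-0.4, 0.3, -0.4]
width: 0.087
grip_force: 0.0
```

```bash
python3 -m crank '{"steps":[[[0,0,-0.4],[0,0,0]],[[0,0,-0.7],[0,0,0]],[[0,0,-0.8],[0,0,0]],[[0,0,-0.8],[0,0,0]],[[0,0,-0.8],[0,0,0]],[[0,0,-0.8],[0,0,0]],[[0,0,-0.5],[0,0,0]],[[0,0,-0.3],[0,0,0]],[[0,0,0],[0,0,0]],[[0,0,0],[0,0,0]]]}' && python3 -m crank '{"steps":[[[0,0,0],[0,0,0]],[[0,0,0],[0,0,0]],[[0,0,0],[0,0,0]],[[0,0,0],[0,0,0]],[[0,0,0],[0,0,0]],[[0,0,0],[0,0,0]],[[0,0,0],[0,0,0]],[[0,0,0],[0,0,0]],[[0,0,0],[0,0,0]]]}' 0 20
```

```text
time: 20.47
ee_pos: [0.5132, 0.2637, 0.0448]
eef_rot: [1.0, 0.0, 0.0, -0.0]
ft_force: [-0.4, 0.3, -0.1]
width: 0.0868
grip_force: 0.0
time: 21.22
ee_pos: [0.5132, 0.2637, 0.0447]
eef_rot: [1.0, 0.0, 0.0, -0.0]
ft_force: [0.4, 0.5, 5.1]
width: 0.0601
grip_force: 20.0
```

```bash
python3 -m crank '{"steps":[[[0,0,0],[0,0,0]],[[0,0,0.3],[0,0,0]],[[0,0,0.6],[0,0,0]],[[0,0,0.8],[0,0,0]],[[0,0,0.8],[0,0,0]],[[0,0,0.8],[0,0,0]],[[0,0,0.8],[0,0,0]],[[0,0,0.8],[0,0,0]],[[0,0,0.8],[0,0,0]],[[0,0,0.8],[0,0,0]]]}' && python3 -m crank '{"steps":[[[0,-0.3,0.8],[0,0,0]],[[0,-0.6,0.6],[0,0,0]],[[0,-0.8,0.3],[0,0,0]],[[0,-0.8,0],[0,0,0]],[[0,-0.8,0],[0,0,0]],[[0,-0.8,0],[0,0,0]],[[0,-0.8,0],[0,0,0]],[[0,-0.8,0],[0,0,0]],[[0,-0.8,0],[0,0,0]],[[0,-0.8,0],[0,0,0]]]}' && python3 -m crank '{"steps":[[[0,-0.8,0],[0,0,0]],[[0,-0.8,0],[0,0,0]],[[0,-0.8,0],[0,0,0]],[[0,-0.8,0],[0,0,0]],[[0,-0.8,0],[0,0,0]],[[0,-0.8,0],[0,0,0]],[[0,-0.8,0],[0,0,0]],[[0,-0.4,0],[0,0,0]],[[0,0,0],[0,0,0]],[[0,0,0],[0,0,0]]]}'
```

```text
time: 22.05
ee_pos: [0.5124, 0.263, 0.2076]
eef_rot: [1.0, 0.0, -0.001, 0.0]
ft_force: [0.1, 0.2, -1.6]
width: 0.0595
grip_force: 20.0
time: 22.88
ee_pos: [0.5122, 0.0798, 0.2492]
eef_rot: [1.0, 0.0, -0.001, 0.0]
ft_force: [0.7, 0.3, -1.3]
width: 0.0597
grip_force: 20.0
time: 23.72
ee_pos: [0.5127, -0.0686, 0.2492]
eef_rot: [1.0, -0.0, -0.0, -0.0]
ft_force: [-0.1, 0.2, -2.5]
width: 0.0597
grip_force: 20.0
```

```bash
python3 -m crank '{"steps":[[[0.3,-0.04,0],[0.018,-0.5,0]],[[0.3,-0.04,-0.05],[0.035,-1,0]],[[0.3,-0.04,-0.05],[0.035,-1,0]],[[0.3,-0.04,-0.1],[0.035,-1,0]],[[0.3,-0.04,-0.1],[0.035,-1,0]],[[0.3,-0.04,-0.1],[0.035,-1,0]],[[0.3,-0.04,-0.1],[0.035,-1,0]],[[0.34,-0.06,-0.1],[0.035,-1,0]],[[0,0,0],[0.018,-0.5,0]],[[0,0,0],[0,0,0]]]}' && python3 -m crank '{"steps":[[[0,0,0],[0,0,0]],[[0,0,0],[0,0,0]],[[0,0,0],[0,0,0]],[[0,0,0],[0,0,0]]]}'
cat > m.py <<'E'
from h import *
from scipy.spatial.transform import Rotation as R
s=monitor.read_state(); Rt=R.from_quat(s["eef_rot"]).as_matrix(); t=Rt[:,2]; p=s["ee_pos"]
L=np.array([.6795,-.0735,.108]); n=np.array([-.6424,-.0224,.766]); print("tool z",t.round(4),"ang",np.degrees(np.arccos(-t@n)),"err units",((L+.1647*n-p)/.025).round(3))
for nm in["side","top"]:
    c=cams.camera(nm); W=world(c); z=c["z_map"]; px=c["pixels"].astype(int); cv2.imwrite(f"pics/{nm}4.png",c["pixels"])
    d=(W-p); al=d@t; rad=np.linalg.norm(d-al[...,None]*t,axis=-1)
    m=(z>0)&(rad<.036)&(rad>.022)&(al>.005)&(al<.06)&(px.min(-1)>60)
    P=W[m]; print(nm,len(P),"along max",np.percentile(al[m],[90,97,100]).round(4) if len(P) else "")
    if len(P)>20:
        # axis offset vs along: fit cylinder R=.03 by least squares
        from scipy.optimize import least_squares
        x,y=Rt[:,0],Rt[:,1]; A=np.c_[(P-p)@x,(P-p)@y,(P-p)@t]
        f=lambda q:np.hypot(A[:,0]-q[0]-q[1]*A[:,2],A[:,1]-q[2]-q[3]*A[:,2])-.03
        q=least_squares(f,[0,0,0,0],loss="soft_l1",f_scale=.002); print("axis x0,slope,y0,slope",q.x.round(4),"rms",np.std(q.fun).round(4))
E
python3 m.py; python3 - <<'E'
import cv2
a=cv2.imread("pics/side4.png")[90:290,190:390]; cv2.imwrite("pics/crop4.png",cv2.resize(a,None,fx=3,fy=3))
E
```

```text
time: 24.55
ee_pos: [0.5721, -0.0758, 0.2322]
eef_rot: [0.94, 0.001, 0.341, -0.013]
ft_force: [0.6, 0.8, -2.5]
width: 0.0596
grip_force: 20.0
time: 24.88
ee_pos: [0.5745, -0.077, 0.2349]
eef_rot: [0.94, 0.001, 0.342, -0.012]
ft_force: [0.9, -0.3, -2.1]
width: 0.0598
grip_force: 20.0
tool z [ 0.6426  0.0231 -0.7658] ang 0.4623536210997157 err units [-0.033 -0.007 -0.028]
side 169 along max [0.0408 0.0428 0.0453]
axis x0,slope,y0,slope [ 0.0004 -0.0141 -0.0016 -0.0291] rms 0.0013
top 166 along max [0.0398 0.0425 0.0469]
axis x0,slope,y0,slope [-0.0014  0.0118  0.0018 -0.0115] rms 0.0015
```

View pics/crop4.png

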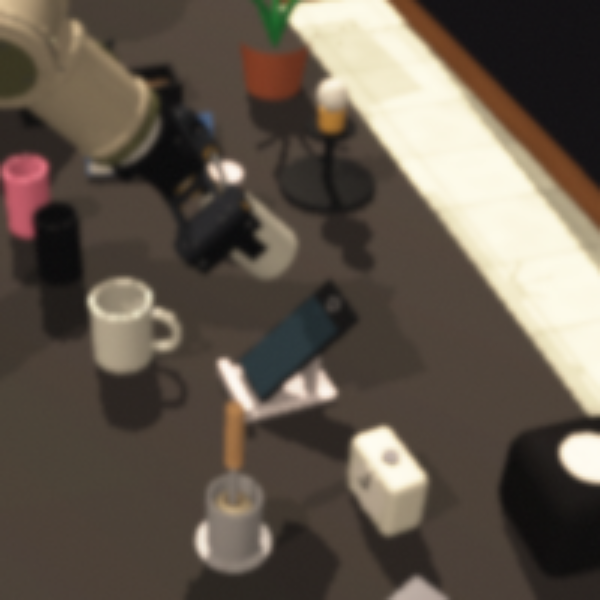

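The side crop shows the sleeve held tipped at crop (268,245), facing the lens at (333,303), and the brush upright in its holder. I'll cross-check the lens position from this side view and confirm everything is steady.

```bash
python3 - <<'E'
from h import *
c=cams.camera("side"); print(onz(c,190+333/3-.33,90+303/3-.33,.108).round(4))
c=cams.camera("top"); W=world(c); z=c["z_map"]
P=W[(z>0)&(W[...,2]>.06)&(W[...,2]<.12)&(np.hypot(W[...,0]-.463,W[...,1]-.024)<.05)]; print("mug",len(P),P.min(0).round(3),P.max(0).round(3))
E
python3 -m crank '{"steps":[[[0,0,0],[0,0,0]],[[0,0,0],[0,0,0]],[[0,0,0],[0,0,0]],[[0,0,0],[0,0,0]]]}'
```

```text
[ 0.6806 -0.0678  0.108 ]
mug 152 [ 0.421 -0.003  0.06 ] [0.509 0.066 0.091]
time: 25.42
ee_pos: [0.5739, -0.0775, 0.2343]
eef_rot: [0.94, 0.0, 0.342, -0.012]
ft_force: [-0.2, 0.9, -1.6]
width: 0.0599
grip_force: 20.0
```

```bash
python3 - <<'E'
from h import *
R=[]
for n,f,u,v in(("top","top.npz",279,135),("side","side.npz",301,191)):
    c=cams.camera(n); g=np.load(f)["px"].astype(float).mean(-1)
    if n=="side": print(g[184:198,294:309].round().astype(int))
    w=g[v-3:v+4,u-3:u+4]; w=np.clip(w-np.percentile(w,50),0,None); yy,xx=np.mgrid[v-3:v+4,u-3:u+4]
    a,b=(w*xx).sum()/w.sum(),(w*yy).sum()/w.sum(); print(n,a,b,onz(c,a,b,.108).round(4)); R.append(ray(c,a,b))
(o1,d1),(o2,d2)=R; s=np.linalg.lstsq(np.c_[d1,-d2],o2-o1,rcond=None)[0]; print((o1+d1*s[0]).round(4),(o2+d2*s[1]).round(4))
E
```

```text
top 278.8508858267717 134.67913385826773 [ 0.68  -0.073  0.108]
[[68 67 63 54 44 37 39 49 60 67 69 69 69 68 69]
 [67 63 54 43 35 29 31 41 53 63 66 69 69 68 69]
 [63 54 43 34 30 28 30 34 44 56 64 68 69 69 69]
 [56 44 35 29 27 29 31 32 39 48 60 66 69 69 69]
 [50 39 30 28 29 35 43 46 44 46 54 62 67 68 68]
 [50 40 32 28 32 45 58 65 62 50 47 55 63 68 68]
 [52 46 38 33 40 54 63 69 71 55 41 45 57 64 68]
 [53 51 44 38 48 66 69 69 75 56 37 38 48 61 66]
 [55 53 49 45 53 75 79 74 70 50 33 32 40 53 62]
 [55 54 53 49 52 66 71 64 55 40 30 29 34 44 55]
 [55 55 54 52 48 48 48 43 37 31 28 28 30 35 47]
 [55 55 54 54 50 42 35 31 29 28 27 27 28 31 39]
 [55 55 55 54 52 47 39 31 28 28 28 28 28 29 35]
 [55 56 55 55 54 51 45 35 29 27 27 27 27 32 42]]
side 300.6840039254171 191.21295387634936 [ 0.6797 -0.0705  0.108 ]
[ 0.6793 -0.0729  0.1103] [ 0.6786 -0.0727  0.1101]
```

```bash
python3 -c "
from bench import ticket
print(ticket.close_job())"
```

```text
the job is handed in; nothing more can be done
None
```

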